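# Gauge a clamp hub and hold it to the inspection camera

## Task

Of the two split clamp hubs in the tray only the reamed one, with the wider bore, fits the gauge pin: slide it fully home onto the pin, then draw it off and hold it up to the inspection camera, bore upright and the end of its slotted lug square to the lens, centred on the lens and about 60 mm in front of the glass. Finish holding it there, still, in the air. Leave the other hub standing upright in the tray or on the bench, do not touch the camera or its stand, and leave the other parts and tools where they lie.

Things in the scene. Friction and masses are not known exactly. Their poses are not given: they have to be found in the camera images.
- hub_reamed: the good hub, aluminium, upright (own z up): boss 42 mm wide, 46 mm high; two flats 34 mm apart on its own +y and -y sides (grip there: 24 mm wide, full height); lug along own +x, 20 mm wide, 40 mm high, flat end 40 mm from the axis, 2 mm saw cut. Through bore 22 mm: fits the pin. 0.1-0.2 kg. In either of two places in the tray, lug towards -y within 1.1 rad. Origin: bore axis, at the underside
- hub_reamed_lug (a point): centre of the flat end of the lug of hub_reamed, 40 mm along its own +x from the bore axis and 23 mm above its underside; axes as hub_reamed
- hub_rough: the other hub, the same outside as hub_reamed but with a bore of only 16 mm: it catches on the taper of the pin and does not go on. Origin and axes as for hub_reamed. It stands upright in the other place in the tray, 120 mm or more away
- tray: shallow steel tray fixed to the bench, 200 mm (own x) by 280 mm (own y), floor 3 mm thick, rim 12 mm high. Origin: centre of its underside, on the bench.
- gauge: fixed gauge: dark steel block 70 x 70 mm and 20 mm high with one upright steel pin in the middle, 20 mm in diameter; the pin stands 38 mm above the block, its top 8 mm tapered to 12 mm. Origin: centre of the block's underside, on the bench. Own z up.
- gauge_seat (a point): foot of the pin: on the pin's axis at the block's top face (20 mm above the bench), where the underside of a hub rests when it is fully home
- cam_head: inspection camera on a column stand at the right: grey body 50 mm square, lens with black ring light 66 mm across; looks level. Origin: centre of the front glass. Own +x: line of sight, out of the lens to the work; own z up. Glass 170 to 240 mm above the bench, heading within 0.3 rad of +y, place varies. All of it lies behind the glass, to 150 mm back
- cam_stand: foot and column of the camera: foot 130 x 110 x 14 mm, column 20 mm thick and 334 mm high, its axis 130 mm behind the front glass. Origin: foot of the column axis, on the bench; own +x as cam_head's.
- collar: plain steel ring, 32 mm across, 14 mm high, lying in the tray; a bystander
- stub: stepped steel stub, 26 mm across, 32 mm high, standing in the tray; a bystander
- caliper: digital caliper, 235 mm long, lying on the bench; a bystander
- toolholder: lathe tool holder, steel block 75 x 26 x 44 mm with a 115 mm tool bit; a bystander
- chuck_key: T-shaped chuck key, about 115 mm long, handle 100 mm wide, lying on the bench; a bystander
- nut: hexagon nut, 24 mm across flats, 13 mm high; a bystander
- screwdriver: screwdriver with a black handle, 210 mm long; a bystander
Not all that is in view belongs to the job. Leave any blue or turquoise look-alike of the hub_reamed alone. Leave any brown or yellow look-alike of the hub_rough alone.

How it is judged:
By the outcome, as a careful person would: the job done as asked, in the order asked, and still so for the second after the job is handed in, while the arm keeps its last pose, push and grip.
It also fails if it takes over 45 s, if anything falls off the work surface, if the arm or the gripper's body presses on something with over 40 N, if the wrist force passes 120 N, or if a joint passes its speed limit or range.

## Robot

A 7-joint arm with a two-finger parallel gripper is mounted at the origin on the work surface. World frame = base frame: x ahead of the robot, y to its left, z up, the work surface at z = 0. Lengths are in m, angles in rad, forces in N, time in s.
With the tool pointing down it reaches from about 0.425 to 1.025 m from the base axis. Payload 3.6 kg.
Tool frame: the origin (TCP) lies between the finger pads; the fingertips stand 8 mm ahead of it and the grasp point (between the pads) lies 11 mm behind it; z points along the fingers, y is the line along which they close (so a half turn about z gives the same grasp; the last joint's range is limited). The gripper opens to 85 mm and grips with 20 to 120 N. Pads are 22 mm wide; open, the fingers measure 114 mm over their backs; the gripper's body (76 mm by 85 mm) begins 54 mm behind the grasp point. The pads swing forward as they close: fully open they stand 13 mm farther back than shut.
Start: joints at [1.026, 0.591, 0.048, 1.609, -0.033, 0.943, -0.034], TCP at [0.316, -0.653, 0.239] pointing down, gripper open.
Joint ranges: [-2.69, 2.69], [-0.47, 2.24], [-1.27, 1.36], [0.19, 2.51], [-1.53, 4.68], [0.08, 2.07], [-3.09, 3.09]. Speed limits (rad/s): [2.57, 2.57, 3.14, 3.14, 3.14, 3.14, 3.14].

## Interface

Orientations are given as a unit quaternion [w, x, y, z].
In Python, from cell import telemetry, viewer, finish_job, spotter gives the robot as it stands. The module is installed in compiled form; this text tells all that it offers.
- The arm moves only by the tool arm_command, never from a script. Its argument "increments" is a list of rows, each an object of numbers: "x", "y", "z": the shift along the tool's x, y, z in mm; "wx", "wy", "wz": the turn, a rotation vector about the tool's x, y, z in rad; "jaw": the opening, from -1 (shut) to 1 (fully open). A call has 1 to 20 rows; each row is the pose to reach, as a shift and turn from the pose commanded when the call began, along the tool's axes at that moment; what a row does not reach only later rows make up. A row lasts 1/12 s, in which the tool goes at most 41.7 mm and 7.16 degrees, less where a joint would pass 70% of its speed; a pose out of reach is approached as far as the arm can. A call with a gripper value outside its range is refused whole. The fingers move at their own pace and stop on an object; the grip force is fixed at half the most. Time passes only in rows, so rows that repeat a pose let the fingers close. It gives the time, the measured TCP pose, the force, the opening and the grip force at its end, in the units of the state.
- telemetry.get_obs(): the state, without advancing time (a new reading comes with each control period).
- viewer.snapshot(name): name is "scene" or "top"; returns a dict with "frame" (400x640x3 uint8, red, green, blue), "depth" (400x640 float32, m along the optical axis (not along the pixel's ray), 0 where there is no reading), "fx", "fy", "cx", "cy" (pixels), "view" (4x4, takes a point from world to camera coordinates). Camera axes: x right, y down, z forward; pixel columns grow to the right and rows downward; lengths in m; the calibration is good to about 2 mm. A picture is of the moment at which its call begins.
- finish_job(): hands the job in; it is judged then, once.
Trained networks look in the newest picture that a camera, given by its name, has taken for a name from the list of things; names that differ only in an ending like _2 or _b are one class to them, and where a whole thing is asked for, a point or a joint stands for the part that bears it (a point fixed in the world has none). Each returns a list of dicts, best first, with "confidence" (0 to 1); they miss things now and then, are a little off and sometimes report something else, mostly with a low value. They report only what shows in the picture. A call takes as long as a camera call. They do not tell look-alikes from the thing itself.
- spotter.silhouettes(name, camera): "region" (400x640 bool, what is visible of it) and "box" ([left, top, right, bottom] in pixels, round what is visible of it).
- spotter.spot_point(name, camera): "centre" ([column, row] in pixels: a listed point, or the origin of a listed thing).
The state is a dict: "time": time; "qpos": joint angles; "joint_velocities": joint speeds; "joint_torque": joint torques, N m; "tool_pos": TCP position; "tool_rot": TCP orientation; "contact_force": force on the tool from outside, world axes, zero at the start; "wrist_torque": the same for the moment, N m; "grip_width": finger opening in m; "grasp_force": force on a finger pad.
Only numpy, scipy, OpenCV 4.12 (cv2) and the standard library are available. Lean on these libraries where they do the work, as an engineer would, in place of code of your own. Each camera call takes 0.05 s, during which the arm holds its last target. There are 200 camera calls.

## Working session

There is one attempt and no reset: what is moved stays moved. The work goes in short steps, Python scripts to look and compute and a tool call to move; the robot and the scene stay as the last step left them, time stands still between calls to the robot, and variables do not carry over. Pictures are saved under pics/ and viewed, at most 10 in all, crops included, and the job is handed in when it is done.

Besides the shell and the picture viewer there is one more tool, called after ">>>" in YAML: its name, and indented under it one key for each argument. arm_command: Moves the arm, as the interface text tells. Its arguments: {"type":"object","properties":{"increments":{"type":"array","items":{"type":"object","properties":{"x":{"type":"number"},"y":{"type":"number"},"z":{"type":"number"},"wx":{"type":"number"},"wy":{"type":"number"},"wz":{"type":"number"},"jaw":{"type":"number"}}}}},"required":["increments"]}

```bash
mkdir -p pics; cat > h.py <<'E'
import numpy as np, cv2
from cell import telemetry, viewer, finish_job, spotter
def cloud(s):
    v,u=np.mgrid[0:400,0:640]; d=s["depth"]
    P=np.stack([(u-s["cx"])/s["fx"]*d,(v-s["cy"])/s["fy"]*d,d],-1)
    V=s["view"]; W=(P-V[:3,3])@V[:3,:3]
    W[d==0]=np.nan
    return W
E
python3 - <<'E'
from h import *
o=telemetry.get_obs(); print({k:np.round(v,3) for k,v in o.items()})
for c in ["top","scene"]:
    s=viewer.snapshot(c); cv2.imwrite(f"pics/{c}0.png",s["frame"][:,:,::-1]); W=cloud(s); np.savez(f"{c}0.npz",W=W,**s)
    print(c,s["fx"],np.round(s["view"],3).tolist())
    for n in ["hub_reamed","hub_rough","gauge","cam_head","tray","cam_stand"]:
        for r in spotter.silhouettes(n,c)[:3]:
            p=W[r["region"]]; p=p[~np.isnan(p[:,0])]
            print(n,round(r["confidence"],2),r["box"],np.round(np.median(p,0),3),np.round(p.min(0),3),np.round(p.max(0),3))
E
```

```text
{'time': np.float64(0.0), 'qpos': array([ 1.026,  0.592,  0.048,  1.61 , -0.033,  0.943, -0.034]), 'joint_velocities': array([-0.   ,  0.   ,  0.002,  0.   , -0.001,  0.001,  0.   ]), 'joint_torque': array([ 1.0000e-03, -5.4869e+01,  1.5480e+00, -1.9812e+01,  1.0000e-02,
        9.0000e-03,  0.0000e+00]), 'tool_pos': array([ 0.316, -0.652,  0.238]), 'tool_rot': array([-0.001,  0.975,  0.224, -0.   ]), 'contact_force': array([-0.043, -0.45 , -0.255]), 'wrist_torque': array([ 0.015,  0.025, -0.052]), 'grasp_force': np.float64(0.0), 'grip_width': np.float64(0.085)}
top 453.6353379852898 [[-0.011, -1.0, 0.017, -0.013], [-0.994, 0.009, -0.108, 0.557], [0.108, -0.018, -0.994, 1.606], [0.0, 0.0, 0.0, 1.0]]
hub_reamed 0.69 [223.8, 200.3, 241.9, 209.5] [0.532 0.265 0.045] [ 0.514  0.236 -0.004] [0.553 0.295 0.058]
hub_reamed 0.43 [221.4, 149.4, 235.8, 164.0] [0.713 0.282 0.041] [0.685 0.268 0.003] [0.745 0.305 0.052]
hub_reamed 0.28 [397.0, 187.2, 454.0, 228.8] [ 0.514 -0.389  0.182] [ 0.451 -0.54  -0.006] [ 0.604 -0.292  0.346]
hub_rough 0.66 [307.0, 227.5, 322.2, 235.9] [ 0.437 -0.021  0.04
[... 1434 characters left out ...]
8 0.039] [0.349 0.141 0.   ] [0.389 0.207 0.053]
hub_rough 0.72 [293.4, 178.0, 316.1, 194.6] [ 0.445 -0.026  0.038] [ 0.387 -0.064 -0.004] [ 0.468 -0.     0.054]
hub_rough 0.6 [341.0, 198.4, 363.9, 217.7] [0.534 0.115 0.042] [0.474 0.087 0.   ] [0.557 0.147 0.056]
gauge 0.78 [271.5, 211.2, 305.9, 237.5] [ 0.577 -0.079  0.021] [ 0.518 -0.125 -0.003] [ 0.616 -0.038  0.064]
cam_head 0.58 [149.5, 160.8, 206.1, 201.6] [ 0.544 -0.368  0.191] [ 0.328 -0.498 -0.003] [ 0.586 -0.295  0.21 ]
tray 0.69 [334.2, 186.1, 431.3, 246.1] [0.563 0.192 0.004] [ 0.435  0.048 -0.006] [0.656 0.335 0.05 ]
cam_stand 0.77 [136.2, 133.8, 207.2, 228.7] [ 0.533 -0.408  0.151] [ 0.345 -0.53  -0.003] [ 0.588 -0.296  0.345]
```

```bash
python3 - <<'E'
import cv2,numpy as np
a=cv2.imread("pics/top0.png")[170:245,165:345]; b=cv2.imread("pics/scene0.png")[140:290,265:440]
a=cv2.resize(a,(720,300),interpolation=3); b=cv2.resize(b,(525,450),interpolation=3)
a=cv2.copyMakeBorder(a,0,0,0,0,0)
cv2.imwrite("pics/a.png",a); cv2.imwrite("pics/b.png",b)
E
```

```text
(no output)
```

View pics/a.png

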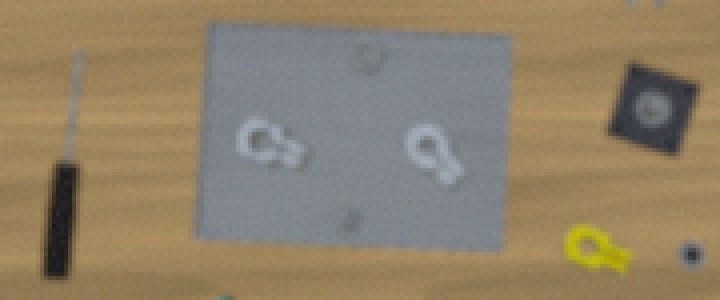

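View pics/b.png

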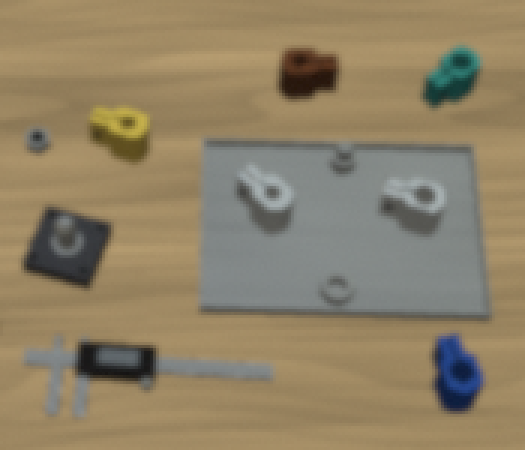

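```bash
cat > fit.py <<'E'
from h import *
from scipy.optimize import minimize
R=0.0005
def rect(s,z,x0,y0,n=260,img=None):
    # rows -> x, cols -> y, centred on x0,y0
    i=(np.arange(n)-n/2)*R; X,Y=np.meshgrid(x0+i,y0+i,indexing="ij")
    P=np.stack([X,Y,np.full_like(X,z)],-1)@s["view"][:3,:3].T+s["view"][:3,3]
    u=P[...,0]/P[...,2]*s["fx"]+s["cx"]; v=P[...,1]/P[...,2]*s["fy"]+s["cy"]
    g=s["frame"] if img is None else img
    return cv2.remap(g,u.astype(np.float32),v.astype(np.float32),cv2.INTER_CUBIC),X,Y
def hubmodel(X,Y,p,b):
    c,s=np.cos(p[2]),np.sin(p[2]); a=(X-p[0])*c+(Y-p[1])*s; w=-(X-p[0])*s+(Y-p[1])*c
    r=np.hypot(a,w)
    sg=lambda d:np.clip(.5+d/.003,0,1)
    m=np.maximum(sg(np.minimum(.021-r,.017-abs(w))),sg(np.minimum(np.minimum(.040-a,a),.010-abs(w))))
    m=m*sg(r-b); m=m*(1-sg(np.minimum(.001-abs(w),a)))
    return cv2.GaussianBlur(m,(0,0),3.0)
def fithub(s,x0,y0,z,bores=(.008,.011)):
    im,X,Y=rect(s,z,x0,y0); g=im.astype(float).mean(-1); out=[]
    for b in bores:
        def f(p):
            m=hubmodel(X,Y,p,b); return -np.corrcoef(m.ravel(),g.ravel())[0,1]
        best=min((minimize(f,[x0,y0,t],method="Nelder-Mead",options=dict(initial_simplex=[[x0,y0,t],[x0+.01,y0,t],[x0,y0+.01,t],[x0,y0,t+.3]])) for t in (-2.4,-1.9,-1.57,-1.2,-.7)),key=lambda r:r.fun)
        out.append((b,np.round(best.x,4),round(-best.fun,4)))
    return out
def fitgauge(s,x0,y0):
    im,X,Y=rect(s,.020,x0,y0,300); g=cv2.GaussianBlur(im,(0,0),1).mean(-1)
    m=(g<95).astype(np.uint8); m=cv2.morphologyEx(m,cv2.MORPH_CLOSE,np.ones((45,45)))
    n,l,st,c=cv2.connectedComponentsWithStats(m); k=1+np.argmax(st[1:,4])
    pts=np.argwhere(l==k)[:,::-1].astype(np.float32); (cx,cy),wh,a=cv2.minAreaRect(pts)
    return np.round([X[int(cy),0],Y[0,int(cx)]],4),np.round(np.array(wh)*R,4),a
E
python3 - <<'E'
from fit import *
for c in ["top","scene"]:
    s=dict(np.load(c+"0.npz"))
    for x,y in [(.535,.265),(.53,.115)]: print(c,*fithub(s,x,y,.049))
    print("gauge",fitgauge(s,.567,-.08))
    W=s["W"]
    d=W[(abs(W[...,0]-.567)<.04)&(abs(W[...,1]+.08)<.04)&(W[...,2]>.048)]; print("pin top",len(d),d.mean(0).round(4),d[:,2].max().round(3))
    m=(W[...,1]<-.2)&(W[...,1]>-.6)&(W[...,0]>.35)&(W[...,0]<.72)
    def pr(n,a,b):
        q=m&(W[...,2]>a)&(W[...,2]<b); p=W[q]
        if len(p)<4: return
        r=cv2.minAreaRect((p[:,:2]*1000).astype(np.float32)); print(n,len(p),"med",np.median(p,0).round(4),"min",p.min(0).round(3),"max",p.max(0).round(3),np.round(r[0],1),np.round(r[1],1),round(r[2],1))
    z=np.sort(W[m][:,2]); print(np.histogram(z,np.arange(-.01,.37,.01))[0])
    pr("coltop",.32,.37); pr("head",.10,.26); pr("foot",.008,.025)
    cr=s["frame"][125:235,130:215] if c=="scene" else s["frame"][175:240,380:465]
    cv2.imwrite(f"pics/cam_{c}.png",cv2.resize(cr[:,:,::-1],None,fx=5,fy=5,interpolation=3))
E
```

```text
top (0.008, array([ 0.5374,  0.2758, -1.9701]), np.float64(0.745)) (0.011, array([ 0.5371,  0.2752, -1.9684]), np.float64(0.7888))
top (0.008, array([ 0.5306,  0.1268, -2.4204]), np.float64(0.9001)) (0.011, array([ 0.5303,  0.1267, -2.4175]), np.float64(0.8837))
gauge (array([ 0.564 , -0.0765]), array([0.0693, 0.0719]), 18.725786209106445)
pin top 22 [ 0.5661 -0.0748  0.0553] 0.061
[4873 3757  479   41   62   65   46   50   84  124   60   57   36   31
   38  271  137   30   72  160  354   72    9    3    8    7    5    5
    7    5    6   10    8    3   36   23    0]
coltop 62 med [ 0.5161 -0.4232  0.3385] min [ 0.505 -0.437  0.32 ] max [ 0.528 -0.413  0.346] [ 516.7 -424.8] [23.2 23.1] 15.9
head 1290 med [ 0.5519 -0.4142  0.1754] min [ 0.47  -0.555  0.1  ] max [ 0.72  -0.291  0.26 ] [ 608.5 -434. ] [162.  319.5] 51.1
foot 659 med [ 0.4889 -0.3911  0.0125] min [ 0.357 -0.599  0.008] max [ 0.72  -0.2    0.025] [ 537.5 -400.6] [399.  359.7] 89.2
scene (0.008, array([ 0.5382,  0.2721, -1.8894]), np.float64(0.4578)) (0.011, array([ 0.5383,  0.2717, -1.8964]), np.float64(0.5017))
scene (0.008, array([ 0.5318,  0.1236, -2.3749]), np.float64(0.559)) (0.011, array([ 0.5316,  0.1235, -2.372 ]), np.float64(0.5524))
gauge (array([ 0.5735, -0.0795]), array([0.0737, 0.079 ]), 19.32318115234375)
pin top 34 [ 0.5717 -0.0801  0.0558] 0.064
[2046 6542 1252  131  155  135   88   60   62  119   76   68   34   16
   23  145  443   91  157  206  477  174   17   20   20   23   19   19
   25   19   23   22   25   21   34   49    0]
coltop 104 med [ 0.5238 -0.4265  0.3396] min [ 0.505 -0.441  0.321] max [ 0.531 -0.416  0.345] [ 519.6 -429. ] [26.3 22.7] 62.4
head 1933 med [ 0.5552 -0.4136  0.1794] min [ 0.476 -0.56   0.1  ] max [ 0.72  -0.295  0.26 ] [ 611.3 -440.3] [165.4 317.4] 50.2
foot 1469 med [ 0.528  -0.405   0.0152] min [ 0.358 -0.597  0.008] max [ 0.711 -0.2    0.025] [ 535.1 -399.3] [398.2 351.9] 89.7
```

View pics/cam_scene.png

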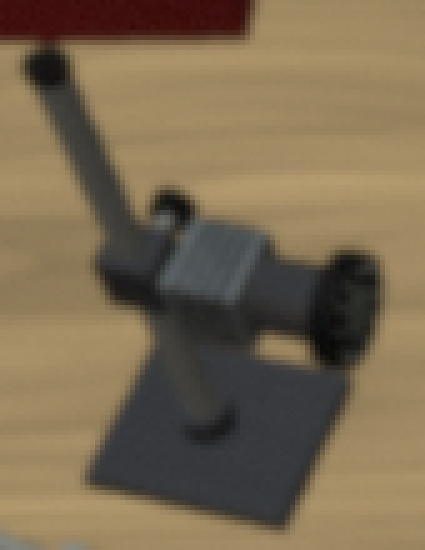

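View pics/cam_top.png

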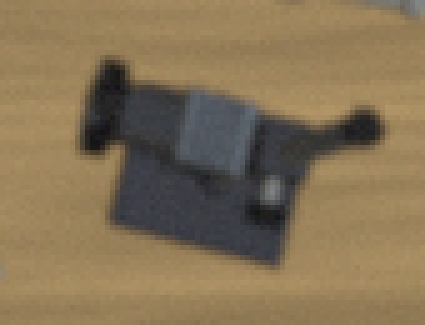

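The hub on the +y side, around (0.538, 0.274), fits the 22 mm bore model better. The other hub fits 16 mm. In the scene crop the lens ring is near px (350,310), with the column behind it. I'm starting to move towards the reamed hub.

>>> arm_command:
  increments:
    - {"x": 604, "y": -736, "z": -40, "wz": -0.758, "jaw": 1}
    - {"x": 604, "y": -736, "z": -40, "wz": -0.758, "jaw": 1}
    - {"x": 604, "y": -736, "z": -40, "wz": -0.758, "jaw": 1}
    - {"x": 604, "y": -736, "z": -40, "wz": -0.758, "jaw": 1}
    - {"x": 604, "y": -736, "z": -40, "wz": -0.758, "jaw": 1}
    - {"x": 604, "y": -736, "z": -40, "wz": -0.758, "jaw": 1}
    - {"x": 604, "y": -736, "z": -40, "wz": -0.758, "jaw": 1}
    - {"x": 604, "y": -736, "z": -40, "wz": -0.758, "jaw": 1}
    - {"x": 604, "y": -736, "z": -40, "wz": -0.758, "jaw": 1}
    - {"x": 604, "y": -736, "z": -40, "wz": -0.758, "jaw": 1}
    - {"x": 604, "y": -736, "z": -40, "wz": -0.758, "jaw": 1}
    - {"x": 604, "y": -736, "z": -40, "wz": -0.758, "jaw": 1}
    - {"x": 604, "y": -736, "z": -40, "wz": -0.758, "jaw": 1}
    - {"x": 604, "y": -736, "z": -40, "wz": -0.758, "jaw": 1}
    - {"x": 604, "y": -736, "z": -40, "wz": -0.758, "jaw": 1}
    - {"x": 604, "y": -736, "z": -40, "wz": -0.758, "jaw": 1}
    - {"x": 604, "y": -736, "z": -40, "wz": -0.758, "jaw": 1}
    - {"x": 604, "y": -736, "z": -40, "wz": -0.758, "jaw": 1}
    - {"x": 604, "y": -736, "z": -40, "wz": -0.758, "jaw": 1}
    - {"x": 604, "y": -736, "z": -40, "wz": -0.758, "jaw": 1}

```text
validation failed for argument at $.in...
```

>>> arm_command:
  increments:
    - {"x": 30, "y": -37, "z": -2, "wz": -0.1, "jaw": 1}
    - {"x": 60, "y": -73, "z": -4, "wz": -0.2, "jaw": 1}

```text
validation failed for argument at $.in...
```

>>> arm_command:
  increments:
    - {"x": 25.2, "y": -30.7, "z": -2.0, "wx": 0.0, "wy": 0.0, "wz": -0.1, "jaw": 1.0}
    - {"x": 50.4, "y": -61.4, "z": -4.0, "wx": 0.0, "wy": 0.0, "wz": -0.2, "jaw": 1.0}

```text
time: 0.87
tool_pos: [0.3328, -0.577, 0.243]
tool_rot: [0.001, 0.948, 0.32, -0.001]
contact_force: [1.2, -0.6, 0.3]
grip_width: 0.0856
grasp_force: 0.0
```

```bash
python3 -c "
from h import *
o=telemetry.get_obs();print(o['time'],o['tool_pos'])"; ls -la
```

```text
0.8667 [ 0.33280513 -0.57696997  0.24299321]
total 15532
drwxr-xr-x  3 agent agent    4096 Dec  1 23:11 .
drwxr-xr-x 23 root  root     4096 Dec  1 23:10 ..
-rw-r--r--  1 agent agent    1784 Dec  1 23:11 fit.py
-rw-r--r--  1 agent agent     277 Dec  1 23:10 h.py
drwxr-xr-x  2 agent agent    4096 Dec  1 23:11 pics
-rw-r--r--  1 agent agent 7938084 Dec  1 23:10 scene0.npz
-rw-r--r--  1 agent agent 7938084 Dec  1 23:10 top0.npz
```

>>> arm_command:
  increments:
    - {"x": 677.0, "y": -551.0, "z": -40.0, "wx": 0.0, "wy": 0.0, "wz": -0.558, "jaw": 1.0}
    - {"x": 677.0, "y": -551.0, "z": -40.0, "wx": 0.0, "wy": 0.0, "wz": -0.558, "jaw": 1.0}
    - {"x": 677.0, "y": -551.0, "z": -40.0, "wx": 0.0, "wy": 0.0, "wz": -0.558, "jaw": 1.0}
    - {"x": 677.0, "y": -551.0, "z": -40.0, "wx": 0.0, "wy": 0.0, "wz": -0.558, "jaw": 1.0}
    - {"x": 677.0, "y": -551.0, "z": -40.0, "wx": 0.0, "wy": 0.0, "wz": -0.558, "jaw": 1.0}
    - {"x": 677.0, "y": -551.0, "z": -40.0, "wx": 0.0, "wy": 0.0, "wz": -0.558, "jaw": 1.0}
    - {"x": 677.0, "y": -551.0, "z": -40.0, "wx": 0.0, "wy": 0.0, "wz": -0.558, "jaw": 1.0}
    - {"x": 677.0, "y": -551.0, "z": -40.0, "wx": 0.0, "wy": 0.0, "wz": -0.558, "jaw": 1.0}
    - {"x": 677.0, "y": -551.0, "z": -40.0, "wx": 0.0, "wy": 0.0, "wz": -0.558, "jaw": 1.0}
    - {"x": 677.0, "y": -551.0, "z": -40.0, "wx": 0.0, "wy": 0.0, "wz": -0.558, "jaw": 1.0}
    - {"x": 677.0, "y": -551.0, "z": -40.0, "wx": 0.0, "wy": 0.0, "wz": -0.558, "jaw": 1.0}
    - {"x": 677.0, "y": -551.0, "z": -40.0, "wx": 0.0, "wy": 0.0, "wz": -0.558, "jaw": 1.0}
    - {"x": 677.0, "y": -551.0, "z": -40.0, "wx": 0.0, "wy": 0.0, "wz": -0.558, "jaw": 1.0}
    - {"x": 677.0, "y": -551.0, "z": -40.0, "wx": 0.0, "wy": 0.0, "wz": -0.558, "jaw": 1.0}
    - {"x": 677.0, "y": -551.0, "z": -40.0, "wx": 0.0, "wy": 0.0, "wz": -0.558, "jaw": 1.0}
    - {"x": 677.0, "y": -551.0, "z": -40.0, "wx": 0.0, "wy": 0.0, "wz": -0.558, "jaw": 1.0}
    - {"x": 677.0, "y": -551.0, "z": -40.0, "wx": 0.0, "wy": 0.0, "wz": -0.558, "jaw": 1.0}
    - {"x": 677.0, "y": -551.0, "z": -40.0, "wx": 0.0, "wy": 0.0, "wz": -0.558, "jaw": 1.0}
    - {"x": 677.0, "y": -551.0, "z": -40.0, "wx": 0.0, "wy": 0.0, "wz": -0.558, "jaw": 1.0}
    - {"x": 677.0, "y": -551.0, "z": -40.0, "wx": 0.0, "wy": 0.0, "wz": -0.558, "jaw": 1.0}

```text
time: 2.53
tool_pos: [0.5301, 0.2358, 0.2818]
tool_rot: [0.0, 0.823, 0.568, 0.0]
contact_force: [0.5, -0.6, 0.1]
grip_width: 0.0854
grasp_force: 0.0
```

```bash
cat >> h.py <<'E'
from scipy.spatial.transform import Rotation as Ro
def inc(x,y,z,psi):
    o=telemetry.get_obs(); q=o["tool_rot"]; A=Ro.from_quat([q[1],q[2],q[3],q[0]])
    B=Ro.from_matrix(np.array([[np.cos(psi),np.sin(psi),0],[np.sin(psi),-np.cos(psi),0],[0,0,-1.]]))
    print("t",round(o["time"],2),"pos",np.round(o["tool_pos"],4),"w",o["grip_width"].round(4),"F",np.round(o["contact_force"],1))
    print("d mm",np.round(1000*A.inv().apply(np.array([x,y,z])-o["tool_pos"]),1),"w",np.round((A.inv()*B).as_rotvec(),3))
E
python3 - <<'E'
from h import *
inc(.5378,.2736,.09,1.21)
for c in ["top","scene"]:
    s=dict(np.load(c+"0.npz")); W=s["W"]; g=s["frame"].mean(-1)
    m=(W[...,0]>.42)&(W[...,0]<.63)&(W[...,1]>-.36)&(W[...,1]<-.25)&(W[...,2]>.12)&(W[...,2]<.23)
    p=W[m]
    for a,b in [(-.36,-.34),(-.34,-.325),(-.325,-.315),(-.315,-.305),(-.305,-.295),(-.295,-.25)]:
        q=p[(p[:,1]>=a)&(p[:,1]<b)]
        if len(q): print(c,a,len(q),"x",np.percentile(q[:,0],[2,50,98]).round(3),"z",np.percentile(q[:,2],[2,50,98]).round(3))
    # foot: dark slab, and grey body top
    for n,z0,z1,x0,x1,y0,y1 in [("bodytop",.186,.206,.44,.62,-.41,-.345),("foot",.006,.02,.4,.62,-.53,-.28)]:
        q=W[(W[...,0]>x0)&(W[...,0]<x1)&(W[...,1]>y0)&(W[...,1]<y1)&(W[...,2]>z0)&(W[...,2]<z1)&(g<(150 if n=="bodytop" else 80))]
        r=cv2.minAreaRect((q[:,:2]*1000).astype(np.float32)); print(c,n,len(q),q.mean(0).round(4),np.round(r[0],1),np.round(r[1],1),round(r[2],1))
    for n in ["cam_head","cam_stand","gauge_seat","gauge"]:
        viewer.snapshot(c)
        for r in spotter.spot_point(n,c)[:1]: print(n,r["confidence"],np.round(r["centre"],1))
E
```

```text
Traceback (most recent call last):
  File "h.py", line 13, in inc
    print("t",round(o["time"],2),"pos",np.round(o["tool_pos"],4),"w",o["grip_width"].round(4),"F",np.round(o["contact_force"],1))
                                                                     ^^^^^^^^^^^^^^^^^^^^^
AttributeError: 'float' object has no attribute 'round'
```

```bash
sed -i 's/o\["grip_width"\].round(4)/round(float(o["grip_width"]),4)/' h.py
python3 - <<'E'
from h import *
inc(.5378,.2736,.09,1.21)
for c in ["top","scene"]:
    s=dict(np.load(c+"0.npz")); W=s["W"]; g=s["frame"].mean(-1)
    m=(W[...,0]>.42)&(W[...,0]<.63)&(W[...,1]>-.36)&(W[...,1]<-.25)&(W[...,2]>.12)&(W[...,2]<.23)
    p=W[m]
    for a,b in [(-.36,-.34),(-.34,-.325),(-.325,-.315),(-.315,-.305),(-.305,-.295),(-.295,-.25)]:
        q=p[(p[:,1]>=a)&(p[:,1]<b)]
        if len(q): print(c,a,len(q),"x",np.percentile(q[:,0],[2,50,98]).round(3),"z",np.percentile(q[:,2],[2,50,98]).round(3))
    for n,z0,z1,x0,x1,y0,y1 in [("bodytop",.186,.206,.44,.62,-.41,-.345),("foot",.006,.02,.4,.62,-.53,-.28)]:
        q=W[(W[...,0]>x0)&(W[...,0]<x1)&(W[...,1]>y0)&(W[...,1]<y1)&(W[...,2]>z0)&(W[...,2]<z1)&(g<(150 if n=="bodytop" else 80))]
        r=cv2.minAreaRect((q[:,:2]*1000).astype(np.float32)); print(c,n,len(q),q.mean(0).round(4),np.round(r[0],1),np.round(r[1],1),round(r[2],1))
    viewer.snapshot(c)
    for n in ["cam_head","cam_stand","gauge_seat","gauge"]:
        for r in spotter.spot_point(n,c)[:1]: print(n,r["confidence"],np.round(r["centre"],1))
E
```

```text
t 2.53 pos [0.5301 0.2358 0.2818] w 0.0854 F [ 0.5 -0.6  0.1]
d mm [ 38.1  -6.4 191.8] w [ 0.001 -0.    -0.001]
top -0.36 101 x [0.509 0.529 0.557] z [0.15  0.191 0.201]
top -0.34 66 x [0.519 0.539 0.563] z [0.172 0.19  0.195]
top -0.325 40 x [0.523 0.542 0.573] z [0.169 0.19  0.199]
top -0.315 53 x [0.523 0.55  0.58 ] z [0.171 0.198 0.208]
top -0.305 75 x [0.518 0.545 0.571] z [0.145 0.191 0.206]
top -0.295 16 x [0.519 0.527 0.538] z [0.156 0.178 0.195]
top bodytop 266 [ 0.5292 -0.3737  0.1951] [ 524.9 -382.8] [90.8 57.7] 58.3
top foot 419 [ 0.4906 -0.4077  0.0132] [ 515.3 -418. ] [129.1 103.7] 75.6
cam_head 0.68 [395.4 195.8]
cam_stand 0.39 [363.  229.3]
gauge_seat 0.81 [327.9 198.4]
gauge 0.84 [329.4 193.2]
scene -0.36 136 x [0.516 0.548 0.565] z [0.17  0.193 0.201]
scene -0.34 83 x [0.532 0.556 0.58 ] z [0.169 0.192 0.196]
scene -0.325 63 x [0.541 0.574 0.583] z [0.165 0.195 0.207]
scene -0.315 132 x [0.534 0.566 0.584] z [0.144 0.191 0.208]
scene -0.305 97 x [0.524 0.543 0.56 ] z [0.146 0.179 0.206]
scene bodytop 368 [ 0.5374 -0.3756  0.1969] [ 524.9 -377.3] [65.2 77.3] 88.0
scene foot 1057 [ 0.5287 -0.4176  0.0152] [ 522.2 -422.8] [130.  111.7] 74.1
cam_head 0.94 [201.5 186.9]
cam_stand 0.61 [172.6 209.3]
gauge_seat 0.87 [286.2 220.4]
gauge 0.77 [287.4 226.5]
```

>>> arm_command:
  increments:
    - {"x": 38.0, "y": -6.4, "z": 10.0, "wx": 0.0, "wy": 0.0, "wz": 0.0, "jaw": 1.0}
    - {"x": 38.0, "y": -6.4, "z": 50.0, "wx": 0.0, "wy": 0.0, "wz": 0.0, "jaw": 1.0}
    - {"x": 38.0, "y": -6.4, "z": 90.0, "wx": 0.0, "wy": 0.0, "wz": 0.0, "jaw": 1.0}
    - {"x": 38.0, "y": -6.4, "z": 130.0, "wx": 0.0, "wy": 0.0, "wz": 0.0, "jaw": 1.0}
    - {"x": 38.0, "y": -6.4, "z": 165.0, "wx": 0.0, "wy": 0.0, "wz": 0.0, "jaw": 1.0}
    - {"x": 38.0, "y": -6.4, "z": 195.0, "wx": 0.0, "wy": 0.0, "wz": 0.0, "jaw": 1.0}
    - {"x": 38.0, "y": -6.4, "z": 215.0, "wx": 0.0, "wy": 0.0, "wz": 0.0, "jaw": 1.0}
    - {"x": 38.0, "y": -6.4, "z": 235.0, "wx": 0.0, "wy": 0.0, "wz": 0.0, "jaw": 1.0}
    - {"x": 38.0, "y": -6.4, "z": 250.0, "wx": 0.0, "wy": 0.0, "wz": 0.0, "jaw": 1.0}
    - {"x": 38.0, "y": -6.4, "z": 258.0, "wx": 0.0, "wy": 0.0, "wz": 0.0, "jaw": 1.0}
    - {"x": 38.0, "y": -6.4, "z": 258.0, "wx": 0.0, "wy": 0.0, "wz": 0.0, "jaw": 1.0}

```text
time: 3.95
tool_pos: [0.5365, 0.2703, 0.0219]
tool_rot: [0.0, 0.823, 0.568, -0.002]
contact_force: [-0.7, -0.8, 0.4]
grip_width: 0.0852
grasp_force: 0.0
```

```bash
python3 - <<'E'
from h import *
inc(.5378,.2736,.024,1.21)
s=viewer.snapshot("scene"); t=viewer.snapshot("top")
a=s["frame"][165:245,335:435]; b=t["frame"][160:240,190:290]
cv2.imwrite("pics/g.png",cv2.resize(np.hstack([a,b])[:,:,::-1],None,fx=4,fy=4,interpolation=3))
E
```

```text
t 3.95 pos [0.5365 0.2703 0.0219] w 0.0852 F [-0.7 -0.8  0.4]
d mm [ 3.5  0.  -2.1] w [-0.002  0.003 -0.002]
```

View pics/g.png

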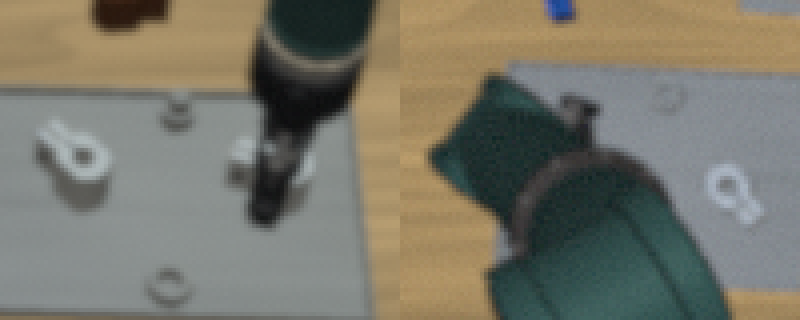

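The hub sits between the fingers: the near finger is at about px (265,190) and the boss behind it at about (285,165). I'm closing the jaw.

>>> arm_command:
  increments:
    - {"x": 2.5, "y": 0.0, "z": 0.0, "wx": 0.0, "wy": 0.0, "wz": 0.0, "jaw": 1.0}
    - {"x": 2.5, "y": 0.0, "z": 0.0, "wx": 0.0, "wy": 0.0, "wz": 0.0, "jaw": -1.0}
    - {"x": 2.5, "y": 0.0, "z": 0.0, "wx": 0.0, "wy": 0.0, "wz": 0.0, "jaw": -1.0}
    - {"x": 2.5, "y": 0.0, "z": 0.0, "wx": 0.0, "wy": 0.0, "wz": 0.0, "jaw": -1.0}
    - {"x": 2.5, "y": 0.0, "z": 0.0, "wx": 0.0, "wy": 0.0, "wz": 0.0, "jaw": -1.0}
    - {"x": 2.5, "y": 0.0, "z": 0.0, "wx": 0.0, "wy": 0.0, "wz": 0.0, "jaw": -1.0}
    - {"x": 2.5, "y": 0.0, "z": 0.0, "wx": 0.0, "wy": 0.0, "wz": 0.0, "jaw": -1.0}
    - {"x": 2.5, "y": 0.0, "z": 0.0, "wx": 0.0, "wy": 0.0, "wz": 0.0, "jaw": -1.0}

```text
time: 4.72
tool_pos: [0.5386, 0.2743, 0.0241]
tool_rot: [0.0, 0.823, 0.568, 0.001]
contact_force: [-0.8, -0.5, 5.6]
grip_width: 0.0332
grasp_force: 60.2
```

>>> arm_command:
  increments:
    - {"x": 2.5, "y": 0.0, "z": -15.0, "wx": 0.0, "wy": 0.0, "wz": 0.0, "jaw": -1.0}
    - {"x": 2.5, "y": 0.0, "z": -50.0, "wx": 0.0, "wy": 0.0, "wz": 0.0, "jaw": -1.0}
    - {"x": 2.5, "y": 0.0, "z": -90.0, "wx": 0.0, "wy": 0.0, "wz": 0.0, "jaw": -1.0}
    - {"x": -15.0, "y": 8.0, "z": -110.0, "wx": 0.0, "wy": 0.0, "wz": 0.0, "jaw": -1.0}
    - {"x": -47.0, "y": 23.0, "z": -110.0, "wx": 0.0, "wy": 0.0, "wz": -0.02, "jaw": -1.0}
    - {"x": -80.0, "y": 38.0, "z": -110.0, "wx": 0.0, "wy": 0.0, "wz": -0.04, "jaw": -1.0}
    - {"x": -115.0, "y": 55.0, "z": -110.0, "wx": 0.0, "wy": 0.0, "wz": -0.06, "jaw": -1.0}
    - {"x": -150.0, "y": 72.0, "z": -110.0, "wx": 0.0, "wy": 0.0, "wz": -0.08, "jaw": -1.0}
    - {"x": -185.0, "y": 89.0, "z": -110.0, "wx": 0.0, "wy": 0.0, "wz": -0.1, "jaw": -1.0}
    - {"x": -220.0, "y": 105.0, "z": -110.0, "wx": 0.0, "wy": 0.0, "wz": -0.1, "jaw": -1.0}
    - {"x": -255.0, "y": 122.0, "z": -110.0, "wx": 0.0, "wy": 0.0, "wz": -0.1, "jaw": -1.0}
    - {"x": -285.0, "y": 136.0, "z": -110.0, "wx": 0.0, "wy": 0.0, "wz": -0.1, "jaw": -1.0}
    - {"x": -307.0, "y": 147.0, "z": -105.0, "wx": 0.0, "wy": 0.0, "wz": -0.1, "jaw": -1.0}
    - {"x": -318.0, "y": 152.0, "z": -90.0, "wx": 0.0, "wy": 0.0, "wz": -0.1, "jaw": -1.0}
    - {"x": -318.0, "y": 152.0, "z": -75.0, "wx": 0.0, "wy": 0.0, "wz": -0.1, "jaw": -1.0}
    - {"x": -318.0, "y": 152.0, "z": -70.0, "wx": 0.0, "wy": 0.0, "wz": -0.1, "jaw": -1.0}
    - {"x": -318.0, "y": 152.0, "z": -70.0, "wx": 0.0, "wy": 0.0, "wz": -0.1, "jaw": -1.0}

```text
time: 6.13
tool_pos: [0.5659, -0.077, 0.0917]
tool_rot: [-0.002, 0.793, 0.609, -0.001]
contact_force: [-0.3, -0.2, -2.2]
grip_width: 0.0334
grasp_force: 59.9
```

```bash
python3 - <<'E'
from h import *
inc(.568,-.0773,.09,1.309)
s=viewer.snapshot("scene"); t=viewer.snapshot("top")
np.savez("s1.npz",W=cloud(s),**s)
a=s["frame"][160:250,240:340]; b=t["frame"][160:250,270:370]
cv2.imwrite("pics/g2.png",cv2.resize(np.hstack([a,b])[:,:,::-1],None,fx=4,fy=4,interpolation=3))
E
```

```text
t 6.13 pos [ 0.5659 -0.077   0.0917] w 0.0334 F [-0.3 -0.2 -2.2]
d mm [0.2 2.1 1.7] w [-0.004  0.    -0.   ]
```

View pics/g2.png

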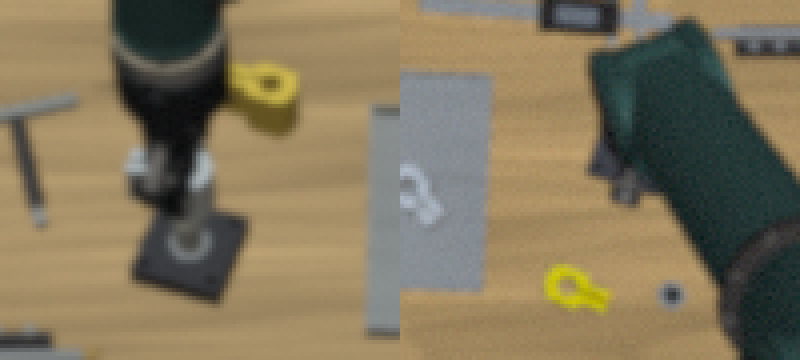

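Hub sits over the pin: boss centre is about px (286,203) in the full frame and the pin foot about (287,220), which lines up once perspective is allowed for. I'm descending gently.

>>> arm_command:
  increments:
    - {"x": 0.0, "y": 0.0, "z": 5.0, "wx": 0.0, "wy": 0.0, "wz": 0.0, "jaw": -1.0}
    - {"x": 0.0, "y": 0.0, "z": 10.0, "wx": 0.0, "wy": 0.0, "wz": 0.0, "jaw": -1.0}
    - {"x": 0.0, "y": 0.0, "z": 15.0, "wx": 0.0, "wy": 0.0, "wz": 0.0, "jaw": -1.0}
    - {"x": 0.0, "y": 0.0, "z": 19.0, "wx": 0.0, "wy": 0.0, "wz": 0.0, "jaw": -1.0}
    - {"x": 0.0, "y": 0.0, "z": 23.0, "wx": 0.0, "wy": 0.0, "wz": 0.0, "jaw": -1.0}
    - {"x": 0.0, "y": 0.0, "z": 23.0, "wx": 0.0, "wy": 0.0, "wz": 0.0, "jaw": -1.0}

```text
time: 6.73
tool_pos: [0.5674, -0.0771, 0.0696]
tool_rot: [-0.0, 0.793, 0.609, -0.0]
contact_force: [0.1, -0.4, -1.4]
grip_width: 0.0332
grasp_force: 59.9
```

>>> arm_command:
  increments:
    - {"x": 0.0, "y": 0.0, "z": 5.0, "wx": 0.0, "wy": 0.0, "wz": 0.0, "jaw": -1.0}
    - {"x": 0.0, "y": 0.0, "z": 10.0, "wx": 0.0, "wy": 0.0, "wz": 0.0, "jaw": -1.0}
    - {"x": 0.0, "y": 0.0, "z": 15.0, "wx": 0.0, "wy": 0.0, "wz": 0.0, "jaw": -1.0}
    - {"x": 0.0, "y": 0.0, "z": 20.0, "wx": 0.0, "wy": 0.0, "wz": 0.0, "jaw": -1.0}
    - {"x": 0.0, "y": 0.0, "z": 24.0, "wx": 0.0, "wy": 0.0, "wz": 0.0, "jaw": -1.0}
    - {"x": 0.0, "y": 0.0, "z": 25.0, "wx": 0.0, "wy": 0.0, "wz": 0.0, "jaw": -1.0}
    - {"x": 0.0, "y": 0.0, "z": 25.0, "wx": 0.0, "wy": 0.0, "wz": 0.0, "jaw": -1.0}

```text
time: 7.32
tool_pos: [0.5674, -0.0772, 0.045]
tool_rot: [-0.0, 0.793, 0.609, -0.0]
contact_force: [-0.6, -0.1, -1.9]
grip_width: 0.0333
grasp_force: 59.9
```

Sliding freely, with about 4 mm to go.

>>> arm_command:
  increments:
    - {"x": 0.0, "y": 0.0, "z": 2.0, "wx": 0.0, "wy": 0.0, "wz": 0.0, "jaw": -1.0}
    - {"x": 0.0, "y": 0.0, "z": 3.5, "wx": 0.0, "wy": 0.0, "wz": 0.0, "jaw": -1.0}
    - {"x": 0.0, "y": 0.0, "z": 5.0, "wx": 0.0, "wy": 0.0, "wz": 0.0, "jaw": -1.0}
    - {"x": 0.0, "y": 0.0, "z": 5.0, "wx": 0.0, "wy": 0.0, "wz": 0.0, "jaw": -1.0}
    - {"x": 0.0, "y": 0.0, "z": 5.0, "wx": 0.0, "wy": 0.0, "wz": 0.0, "jaw": -1.0}

```text
time: 7.73
tool_pos: [0.5678, -0.0772, 0.041]
tool_rot: [0.0, 0.793, 0.609, 0.0]
contact_force: [-0.3, 0.6, 4.5]
grip_width: 0.0334
grasp_force: 60.5
```

>>> arm_command:
  increments:
    - {"x": 0.0, "y": 0.0, "z": 1.0, "wx": 0.0, "wy": 0.0, "wz": 0.0, "jaw": -1.0}
    - {"x": 0.0, "y": 0.0, "z": 1.0, "wx": 0.0, "wy": 0.0, "wz": 0.0, "jaw": -1.0}
    - {"x": 0.0, "y": 0.0, "z": 1.0, "wx": 0.0, "wy": 0.0, "wz": 0.0, "jaw": -1.0}

```text
time: 7.98
tool_pos: [0.5677, -0.0772, 0.041]
tool_rot: [0.0, 0.793, 0.609, -0.0]
contact_force: [-3.7, 0.1, 13.3]
grip_width: 0.0335
grasp_force: 61.8
```

Seated: it hit a firm stop at exactly the predicted height. I'm drawing it off and approaching the camera to a standoff.

>>> arm_command:
  increments:
    - {"x": 0.0, "y": 0.0, "z": -8.0, "wx": 0.0, "wy": 0.0, "wz": 0.0, "jaw": -1.0}
    - {"x": 0.0, "y": 0.0, "z": -20.0, "wx": 0.0, "wy": 0.0, "wz": 0.0, "jaw": -1.0}
    - {"x": 0.0, "y": 0.0, "z": -40.0, "wx": 0.0, "wy": 0.0, "wz": 0.0, "jaw": -1.0}
    - {"x": 0.0, "y": 0.0, "z": -65.0, "wx": 0.0, "wy": 0.0, "wz": 0.0, "jaw": -1.0}
    - {"x": 0.0, "y": 0.0, "z": -90.0, "wx": 0.0, "wy": 0.0, "wz": 0.0, "jaw": -1.0}
    - {"x": 0.0, "y": 0.0, "z": -115.0, "wx": 0.0, "wy": 0.0, "wz": 0.0, "jaw": -1.0}
    - {"x": -15.0, "y": 7.0, "z": -130.0, "wx": 0.0, "wy": 0.0, "wz": 0.0, "jaw": -1.0}
    - {"x": -40.0, "y": 18.0, "z": -132.0, "wx": 0.0, "wy": 0.0, "wz": 0.0, "jaw": -1.0}
    - {"x": -65.0, "y": 29.0, "z": -132.0, "wx": 0.0, "wy": 0.0, "wz": 0.0, "jaw": -1.0}
    - {"x": -85.0, "y": 38.0, "z": -132.0, "wx": 0.0, "wy": 0.0, "wz": 0.0, "jaw": -1.0}
    - {"x": -96.0, "y": 42.5, "z": -132.0, "wx": 0.0, "wy": 0.0, "wz": 0.0, "jaw": -1.0}
    - {"x": -96.0, "y": 42.5, "z": -132.0, "wx": 0.0, "wy": 0.0, "wz": 0.0, "jaw": -1.0}
    - {"x": -96.0, "y": 42.5, "z": -132.0, "wx": 0.0, "wy": 0.0, "wz": 0.0, "jaw": -1.0}

```text
time: 9.07
tool_pos: [0.5834, -0.1805, 0.1714]
tool_rot: [-0.001, 0.794, 0.608, 0.0]
contact_force: [-0.3, -0.2, -1.0]
grip_width: 0.0334
grasp_force: 60.6
```

```bash
python3 - <<'E'
from h import *
inc(.5776,-.2048,.171,1.309)
def proj(s,P):
    p=s["view"][:3,:3]@np.array(P)+s["view"][:3,3]; return np.round([p[0]/p[2]*s["fx"]+s["cx"],p[1]/p[2]*s["fy"]+s["cy"]],1)
o=telemetry.get_obs()["tool_pos"]; h=np.array([np.cos(1.309),np.sin(1.309),0]); G=np.array([.5517,-.3014,.173])
S=viewer.snapshot("scene"); T=viewer.snapshot("top")
for n,s in (("scene",S),("top",T)):
    for k,P in dict(G=G,ringtop=G+[0,0,.033],ringR=G+.033*np.array([h[1],-h[0],0]),lug=o-.04*h+[0,0,.002],col=G-.13*h+[0,0,.334-.173]).items(): print(n,k,proj(s,P))
    for k in ["cam_head","hub_reamed_lug","hub_reamed"]:
        for r in spotter.spot_point(k,n)[:3]: print(n,k,round(r["confidence"],2),np.round(r["centre"],1))
a=S["frame"][120:230,130:270]; b=T["frame"][150:260,340:480]
cv2.imwrite("pics/c2.png",cv2.resize(np.vstack([a,b])[:,:,::-1],None,fx=2.7,fy=2.7,interpolation=3))
cv2.imwrite("pics/c2.png",cv2.resize(a[:,:,::-1],None,fx=5,fy=5,interpolation=3))
cv2.imwrite("pics/c3.png",cv2.resize(b[:,:,::-1],None,fx=5,fy=5,interpolation=3))
E
```

```text
t 9.07 pos [ 0.5834 -0.1805  0.1714] w 0.0334 F [-0.3 -0.2 -1. ]
d mm [-24.9   0.7   0.3] w [-0.001 -0.001 -0.001]
scene G [202.1 187.1]
scene ringtop [199.6 179.9]
scene ringR [197.6 196.9]
scene lug [231.8 192.9]
scene col [140.1 139.3]
scene cam_head 0.62 [198.5 186.2]
scene hub_reamed_lug 0.84 [408.1 172.3]
scene hub_reamed_lug 0.73 [413.9 254.6]
scene hub_reamed_lug 0.36 [247.2 193.8]
scene hub_reamed 0.62 [418.4 166.2]
scene hub_reamed 0.56 [415.7 271.1]
scene hub_reamed 0.52 [243.6 201. ]
top G [398.3 194.9]
top ringtop [400.4 193.7]
top ringR [400.6 185.3]
top lug [373.3 188.7]
top col [452.3 199.5]
top cam_head 0.94 [397.4 195.6]
top hub_reamed_lug 0.61 [224.5 242. ]
top hub_reamed_lug 0.23 [273.3 202.7]
top hub_reamed 0.57 [217.7 253.7]
top hub_reamed 0.57 [228.4 158.8]
```

View pics/c2.png

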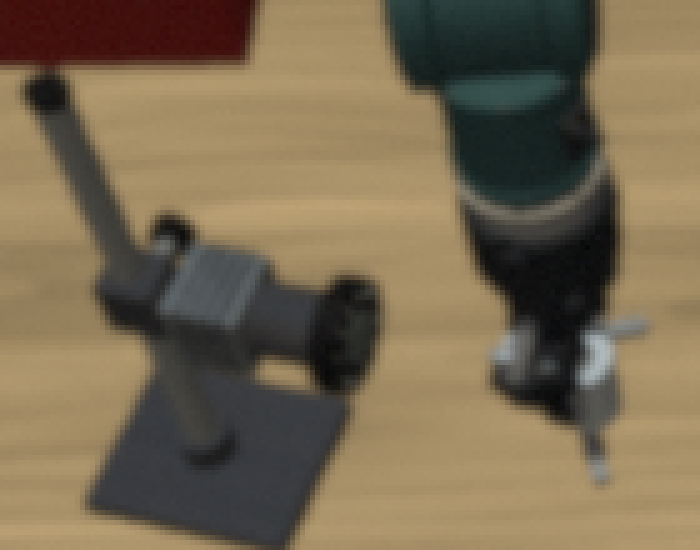

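View pics/c3.png

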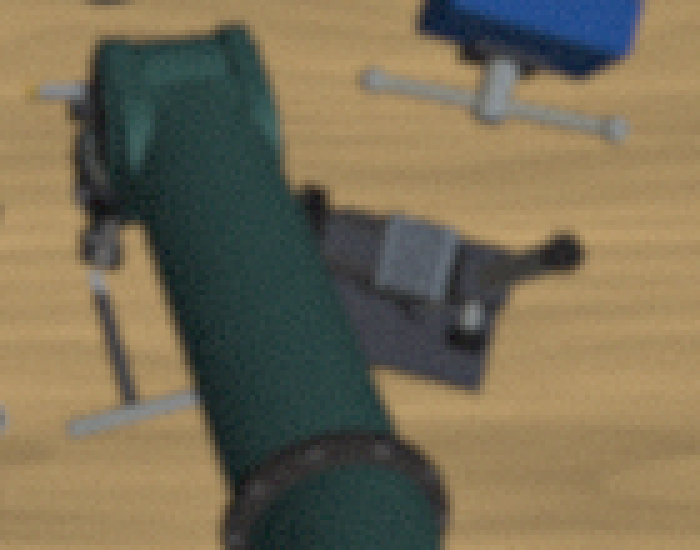

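```bash
python3 - <<'E'
from h import *
from scipy.optimize import least_squares
t=np.linspace(0,2*np.pi,90)
def box(s,G,ps,L=.014):
    h=np.array([np.cos(ps),np.sin(ps),0]); n=np.array([-h[1],h[0],0])
    P=np.vstack([G-l*h+.033*(np.cos(t)[:,None]*n+np.sin(t)[:,None]*[0,0,1]) for l in (0,L)])
    p=P@s["view"][:3,:3].T+s["view"][:3,3]; u=p[:,0]/p[:,2]*s["fx"]+s["cx"]; v=p[:,1]/p[:,2]*s["fy"]+s["cy"]
    return np.array([u.min(),v.min(),u.max(),v.max()])
G=np.array([.5517,-.3014,.173]); S={}; M={}
for c,(r0,r1,c0,c1) in dict(scene=(165,205,188,215),top=(180,212,390,409)).items():
    s=S[c]=dict(np.load(c+"0.npz")); f=s["frame"].astype(int).sum(-1)/3
    m=np.zeros(f.shape,np.uint8); W=s["W"]
    m[r0:r1,c0:c1]=(f[r0:r1,c0:c1]<75)
    u=np.argwhere(m); 
    n,l,st,_=cv2.connectedComponentsWithStats(m); k=1+np.argmax(st[1:,4]); b=st[k]; M[c]=np.array([b[0]-.5,b[1]-.5,b[0]+b[2]-.5,b[1]+b[3]-.5])
    print(c,"meas",M[c],"pred",box(s,G,1.309).round(1))
    print(np.array2string(f[r0:r1:3,c0:c1].astype(int),max_line_width=200))
E
```

```text
scene meas [187.5 174.5 205.5 204.5] pred [192.  174.2 207.1 199. ]
[[138 139 138 137 137 138 137 138 138 138 136 137 136 136 136 137 137 137 137 135 136 136 136 135 136 137 135]
 [130 129 131 131 130 131 133 133 134 134 135 135 135 134 135 134 135 135 134 135 134 134 134 134 133 133 133]
 [133 133 132 132 132 132 133 132 132 131 131 131 131 130 130 130 130 129 130 129 130 130 131 132 132 131 133]
 [123 123 125 123 124 124 122 120 115 107 103 102 102 106 112 118 124 129 132 133 133 133 133 133 133 133 132]
 [ 77  80  83  89  94  96  93  75  51  31  21  19  20  24  36  50  63  85 112 128 133 134 133 134 133 134 134]
 [ 57  58  58  58  53  45  34  29  25  23  24  24  22  26  28  25  29  59  91 118 130 133 133 133 134 133 133]
 [ 57  59  58  52  44  33  28  25  26  23  24  32  37  42  42  38  42  62  91 113 124 127 127 127 127 127 127]
 [ 53  55  51  44  32  24  22  19  24  31  36  39  41  43  40  37  36  60  94 115 124 123 124 124 126 126 125]
 [ 42  42  39  31  19  18  16  17  15  16  19  31  36  39  38  38  58  93 120 133 136 137 137 138 138 138 138]
 [ 79  69  57  39  23  13  12  14
[... 758 characters left out ...]
25 124 128 123 126 127 123 118 107  94  97 101 111 119 123 123 124]
 [123 124 124 125 126 125 126 122 113  87  59  36  30  22  37  76 111 127 132]
 [128 126 130 128 126 127 125 103  72  46  28  22  29  21  36  47  61  70  68]
 [133 130 134 134 131 129 108  76  54  38  35  38  39  33  43  57  64  63  63]
 [134 131 132 131 133 123  92  66  58  55  38  36  28  41  53  64  64  65  61]
 [135 135 137 138 129 113  72  34  29  23  19  25  35  43  55  65  63  61  61]
 [126 127 128 129 123  98  67  36  23  25  41  68  96 104  91  62  51  51  47]
 [132 129 130 130 131 131 129 126 123 119 119 130 126 114  90  68  61  64  63]
 [126 127 126 126 127 127 128 125 127 126 127 126 118  97  68  64  65  66  64]]
```

The ring's measured outline agrees with the predicted one to about 1 px in both views, so I'm closing the last 25 mm.

>>> arm_command:
  increments:
    - {"x": -10.0, "y": 0.0, "z": 0.0, "wx": 0.0, "wy": 0.0, "wz": 0.0, "jaw": -1.0}
    - {"x": -18.0, "y": 0.0, "z": 0.0, "wx": 0.0, "wy": 0.0, "wz": 0.0, "jaw": -1.0}
    - {"x": -23.0, "y": 0.0, "z": 0.0, "wx": 0.0, "wy": 0.0, "wz": 0.0, "jaw": -1.0}
    - {"x": -25.0, "y": 0.0, "z": 0.0, "wx": 0.0, "wy": 0.0, "wz": 0.0, "jaw": -1.0}
    - {"x": -25.0, "y": 0.0, "z": 0.0, "wx": 0.0, "wy": 0.0, "wz": 0.0, "jaw": -1.0}
    - {"x": -25.0, "y": 0.0, "z": 0.0, "wx": 0.0, "wy": 0.0, "wz": 0.0, "jaw": -1.0}
    - {"x": -25.0, "y": 0.0, "z": 0.0, "wx": 0.0, "wy": 0.0, "wz": 0.0, "jaw": -1.0}
    - {"x": -25.0, "y": 0.0, "z": 0.0, "wx": 0.0, "wy": 0.0, "wz": 0.0, "jaw": -1.0}

```text
time: 10.13
tool_pos: [0.5775, -0.2046, 0.1715]
tool_rot: [-0.0, 0.793, 0.609, 0.0]
contact_force: [0.7, 0.9, -1.2]
grip_width: 0.0332
grasp_force: 60.6
```

```bash
python3 - <<'E'
from h import *
inc(.5776,-.2048,.171,1.309)
s=viewer.snapshot("scene"); W=cloud(s)
m=(W[...,2]>.14)&(W[...,2]<.205)&(abs(W[...,0]-.575)<.04)&(W[...,1]>-.27)&(W[...,1]<-.16)&(s["frame"].min(-1)>120)
p=W[m]; h=np.array([.259,.966]); print(len(p),"z",np.percentile(p[:,2],[3,97]).round(3),"min dist lug to glass",np.percentile((p[:,:2]-[.5517,-.3014])@h,[2,50]).round(3))
cv2.imwrite("pics/f.png",cv2.resize(s["frame"][120:230,130:270,::-1],None,fx=5,fy=5,interpolation=3))
E
```

```text
t 10.13 pos [ 0.5775 -0.2046  0.1715] w 0.0332 F [ 0.7  0.9 -1.2]
d mm [-0.2  0.1  0.5] w [ 0.    -0.     0.001]
52 z [0.187 0.202] min dist lug to glass [0.06  0.111]
```

View pics/f.png

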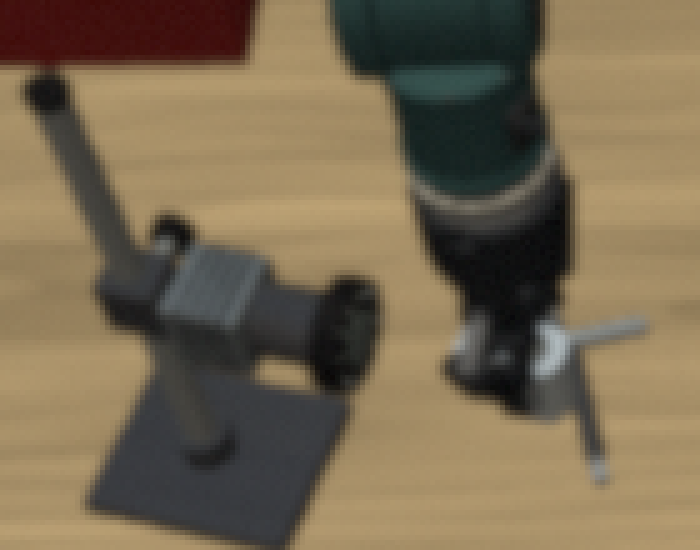

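The picture shows the hub upright, with its lug end at about px (455,345) facing the lens at about (350,335). The measured gap to the glass is 60 mm, and the grip is steady.

```bash
python3 -c "
from cell import finish_job
print(finish_job())"
```

```text
the job is handed in; nothing more can be done
None
```

I slid the reamed hub fully home on the gauge pin, drew it off, and handed in the job with it held still and upright, its lug square to the lens and about 60 mm from the glass.

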